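# Shelve the reserve cartons behind their picking bins

### The job

Put the delivered wall plugs away as reserve stock: stand each sealed carton on the shelf behind the bin of its own colour, upright and lengthwise inside the green taped bay, and set the opened blue carton squarely on top of the sealed blue one so that it is used up first. Keep the opened carton upright so that nothing spills, and leave the bins, tape dispenser, scanner and mug where they stand.

Things in the scene. Friction and masses are not known exactly. Their poses are not given: they have to be found in the camera images.
- carton_red: Sealed brown cardboard carton with a broad red band round its middle, of red wall plugs: 100 long x 60 wide x 55 high, rigid, about 0.18 kg. At the start it stands on the desk. Origin: centre of its underside; x along its length, y across its width, z up. Either end may face forward.
- carton_yellow: Sealed brown cardboard carton with a broad yellow band round its middle, of yellow wall plugs: 100 long x 60 wide x 55 high, rigid, about 0.18 kg. At the start it stands on the desk. Origin: centre of its underside; x along its length, y across its width, z up. Either end may face forward.
- carton_blue: Sealed brown cardboard carton with a broad blue band round its middle, of blue wall plugs: 100 long x 60 wide x 55 high, rigid, about 0.18 kg. At the start it stands on the desk. Origin: centre of its underside; x along its length, y across its width, z up. Either end may face forward.
- carton_opened: Opened brown cardboard carton with its top torn off and blue wall plugs showing: 100 long x 60 wide x 45 high, rigid upright sides with a blue patch on each long one, small torn flaps hanging at both ends (they offer no resistance), plugs up to about 5 below the rim, about 0.13 kg. At the start it stands on the desk. Origin: centre of its underside; x along its length, y across its width, z up.
- bin_red: Black open-fronted bin of red wall plugs, 160 deep x 102 wide x 75 high, 0.8 kg, loose on a fixed white shelf board 40 high. Origin: centre of its underside (z 0.040). x: from its front to its back; y: left seen from the front; z up. Its bay, 124 x 84 inside the green tape, long side along x, is centred 155 along +x from the origin. The 3 bins stand in a row 115 apart, in any order.
- bin_yellow: Black open-fronted bin of yellow wall plugs, 160 deep x 102 wide x 75 high, 0.8 kg, loose on a fixed white shelf board 40 high. Origin: centre of its underside (z 0.040). x: from its front to its back; y: left seen from the front; z up. Its bay, 124 x 84 inside the green tape, long side along x, is centred 155 along +x from the origin. The 3 bins stand in a row 115 apart, in any order.
- bin_blue: Black open-fronted bin of blue wall plugs, 160 deep x 102 wide x 75 high, 0.8 kg, loose on a fixed white shelf board 40 high. Origin: centre of its underside (z 0.040). x: from its front to its back; y: left seen from the front; z up. Its bay, 124 x 84 inside the green tape, long side along x, is centred 155 along +x from the origin. The 3 bins stand in a row 115 apart, in any order.
- tape_dispenser: Bystander, to be left where it stands: black desk tape dispenser with a roll of brown tape, 115 x 50 x 81 high. Origin: centre of its underside.
- scanner: Bystander, to be left where it stands: grey and black hand-held barcode scanner lying on the desk, about 175 x 62 x 35 high. Origin: centre of its underside.
- mug: Bystander, to be left where it stands: white mug, 78 across, 90 high, handle to its +y. Origin: centre of its underside.
Things that resemble listed ones, but are neither listed nor needed, are in the scene too. Leave any turquoise look-alike of the bin_yellow alone.

How it is judged:
By the outcome, as a careful person would: the job done as asked, in the order asked, and still so for the second after the job is handed in, with the robot touching nothing.
It also fails if it takes over 128 s, if anything falls off the work surface, if the arm or the gripper's body presses on something with over 40 N, if the wrist force passes 120 N, or if a joint passes its speed limit or range.

### The arm

A 6-joint arm with a two-finger parallel gripper is mounted at the origin on the work surface. World frame = base frame: x ahead of the robot, y to its left, z up, the work surface at z = 0. Lengths are in m, angles in rad, forces in N, time in s.
With the tool pointing down it reaches from about 0.25 to 0.775 m from the base axis. Payload 4 kg.
Tool frame: the origin (TCP) lies at the centre of the arm's flange, where the gripper is bolted on; the fingertips stand 199 mm ahead of it and the grasp point (between the pads) lies 180 mm ahead of it (robot.tcp_to_tips is the z of the fingertips in the tool frame, in m); z points along the fingers, y is the line along which they close (so a half turn about z gives the same grasp; the last joint's range is limited). The gripper opens to 94 mm and grips with 3 to 60 N. Pads are 16 mm wide; open, the fingers measure 119 mm over their backs; the gripper's body (75 mm by 177 mm) begins 78 mm behind the grasp point.
Start: joints at [1.123, 0.087, 1.371, -0, 1.684, -0.103], TCP at [0.186, 0.518, 0.405] pointing down, gripper open.
Joint ranges: [-3.1, 3.1], [-0.76, 2.03], [0.27, 2.55], [-1.08, 4.22], [0.17, 2.65], [-2.57, 2.57]. Speed limits (rad/s): [2.79, 2.79, 3.14, 3.14, 3.14, 3.14].

### API

Orientations are given as [roll, pitch, yaw] about the fixed x, y, z axes, in that order (R = Rz(yaw) Ry(pitch) Rx(roll)).
In Python, from bench import robot gives the robot as it stands.
- The arm moves only by the tool play_rows, never from a script. Its arguments are lists of equal length, an entry for each row: "translation": the shift along the tool's x, y, z scaled (see below), a list of three; "twist": the turn, a rotation vector about the tool's x, y, z scaled (see below), a list of three; "gripper": the opening, from -1 (shut) to 1 (fully open). A call has 1 to 8 rows; each row shifts and turns the commanded pose from where the row before left it, along the tool's axes as they then stand; what a row does not reach is not made up. The controller multiplies each number of a shift by 0.04 m and each number of a turn by 0.1 rad. A row lasts 1/10 s, in which the tool goes at most 50 mm and 8.59 degrees, less where a joint would pass 70% of its speed; a pose out of reach is approached as far as the arm can. A call with a number of a shift or a turn outside -1 to 1 is refused whole. A call with a gripper value outside its range is refused whole. The fingers move at their own pace and stop on an object; the grip force is fixed at half the most. Time passes only in rows, so rows that do not move let the fingers close. It gives the time, the measured TCP pose, the force, the opening and the grip force at its end, in the units of the state.
- robot.get_obs(): the state, without advancing time (a new reading comes with each control period).
- robot.snapshot(name): name is "scene" or "top" or "wrist"; returns the picture (480x640x3 uint8, red, green, blue); there is no depth.
- robot.camera_model(name): a dict with "camera_matrix" (3x3 intrinsics, pixels), "rvec" (rotation vector, rad) and "tvec" (3), from world to camera coordinates, as OpenCV has them. Camera axes: x right, y down, z forward; pixel columns grow to the right and rows downward; lengths in m; the calibration is good to about 2 mm. A picture is of the moment at which its call begins: read the wrist's pose just before it. camera_model takes no time and is no camera call; for the wrist camera it gives the pose at the moment of the call.
- robot.close_job(): hands the job in; it is judged then, once.
Trained networks look in the newest picture that a camera, given by its name, has taken for a name from the list of things; names that differ only in an ending like _2 or _b are one class to them, and where a whole thing is asked for, a point or a joint stands for the part that bears it (a point fixed in the world has none). Each returns a list of dicts, best first, with "score" (0 to 1); they miss things now and then, are a little off and sometimes report something else, mostly with a low value. They report only what shows in the picture. A call takes as long as a camera call. They do not tell look-alikes from the thing itself.
- robot.recognise(name, camera): "centre" ([x, y, z] in m, in world coordinates, good to about 4 mm: the middle of the surface that is visible of it).
- robot.spot_point(name, camera): "centre" ([x, y, z] in m, in world coordinates, good to about 4 mm: a listed point, or the origin of a listed thing).
The state is a dict: "time": time; "joint_positions": joint angles; "qvel": joint speeds; "joint_torque": joint torques, N m; "tool_pos": TCP position; "ee_rot": TCP orientation; "wrist_force": force on the tool from outside, world axes, zero at the start; "wrist_torque": the same for the moment, N m; "width": finger opening in m; "finger_force": force on a finger pad.
Only numpy, scipy, OpenCV 4.12 (cv2) and the standard library are available. Lean on these libraries where they do the work, as an engineer would, in place of code of your own. Each camera call takes 0.05 s, during which the arm holds its last target. There are 200 camera calls.

## Working session

There is one attempt and no reset: what is moved stays moved. The work goes in short steps, Python scripts to look and compute and a tool call to move; the robot and the scene stay as the last step left them, time stands still between calls to the robot, and variables do not carry over. Pictures are saved under pics/ and viewed, at most 14 in all, crops included, and the job is handed in when it is done.

Besides the shell and the picture viewer there is one more tool, called after "Call:" in YAML: its name, and indented under it one key for each argument. play_rows: Moves the arm, as the interface text tells. Its arguments: {"type":"object","properties":{"translation":{"type":"array","items":{"type":"array","items":{"type":"number","minimum":-1,"maximum":1}}},"twist":{"type":"array","items":{"type":"array","items":{"type":"number","minimum":-1,"maximum":1}}},"gripper":{"type":"array","items":{"type":"number"}}},"required":["translation","twist","gripper"]}

```bash
ls; mkdir -p pics; python3 - <<'E'
from bench import robot
import cv2
for c in ("scene","top"):
    im=robot.snapshot(c); cv2.imwrite(f"pics/{c}0.png",im[:,:,::-1])
    m=robot.camera_model(c); R=cv2.Rodrigues(m["rvec"])[0]; print(c,(-R.T@m["tvec"].reshape(3)).round(3))
    for n in ("carton_red","carton_yellow","carton_blue","carton_opened","bin_red","bin_yellow","bin_blue","tape_dispenser","scanner","mug"):
        print(n,[(d["centre"],round(d["score"],2)) if 0 else ([round(float(v),3) for v in d["centre"]],round(d["score"],2)) for d in robot.spot_point(n,c)])
print(robot.get_obs())
E
```

```text
pics
scene [ 1.12  -0.609  1.281]
carton_red [([0.775, -0.213, -0.002], 0.63), ([0.593, -0.378, -0.001], 0.61)]
carton_yellow [([0.42, -0.362, 0.002], 0.92)]
carton_blue [([0.585, -0.222, 0.0], 0.79), ([0.528, -0.509, 0.005], 0.18)]
carton_opened [([0.451, -0.194, 0.002], 0.87)]
bin_red [([0.446, 0.096, 0.041], 0.77), ([0.528, -0.513, 0.007], 0.64)]
bin_yellow [([0.223, -0.275, -0.004], 0.86), ([0.448, -0.014, 0.039], 0.64)]
bin_blue [([0.441, 0.211, 0.039], 0.95)]
tape_dispenser [([0.774, -0.214, -0.004], 0.79)]
scanner [([0.529, -0.513, 0.005], 0.85)]
mug [([0.498, 0.503, -0.004], 0.8)]
top [ 0.325 -0.015  1.904]
carton_red [([0.588, -0.374, -0.001], 0.68)]
carton_yellow [([0.423, -0.358, -0.003], 0.6), ([0.448, 0.105, 0.042], 0.23)]
carton_blue [([0.582, -0.218, -0.001], 0.66)]
carton_opened [([0.448, -0.193, -0.002], 0.72)]
bin_red [([0.449, 0.103, 0.039], 0.57)]
bin_yellow [([0.445, -0.014, 0.043], 0.6)]
bin_blue [([0.439, 0.213, 0.043], 0.63)]
tape_dispenser [([0.772, -0.209, -0.0], 0.96)]
scanner []
mug [([0.5, 0.507, 0.002], 0.7)]
{'time': 1.1, 'joint_positions': array([ 1.12289981e+00,  8.72009921e-02,  1.37069523e+00,  5.73987603e-06,
        1.68358258e+00, -1.03077610e-01]), 'qvel': array([ 0.00135461,  0.00030936,  0.00097969,  0.00017721,  0.00193761,
       -0.00050515]), 'joint_torque': array([-3.16519790e-04, -3.40051746e+01, -3.02599382e+01,  7.15293246e-02,
        2.37838441e-02, -1.50249451e-05]), 'tool_pos': array([0.18590811, 0.51763168, 0.40470776]), 'ee_rot': array([3.14147882e+00, 6.04201667e-06, 2.79677440e+00]), 'wrist_force': array([0.51989772, 0.08479087, 0.26383271]), 'wrist_torque': array([-0.02398025, -0.03495226,  0.02236133]), 'finger_force': 0.0, 'width': 0.09430113847541727}
```

View pics/scene0.png

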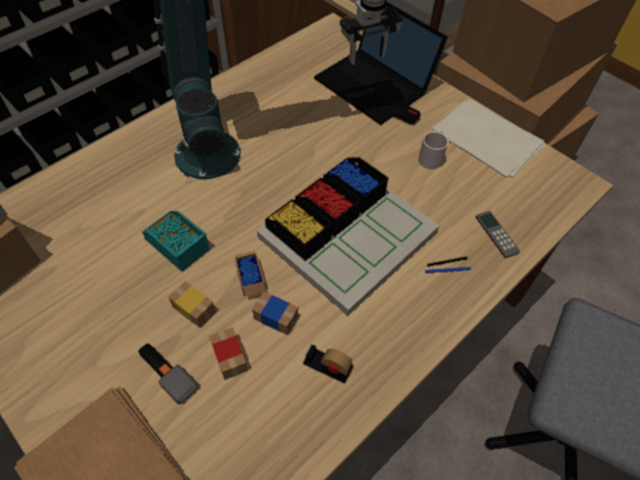

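View pics/top0.png

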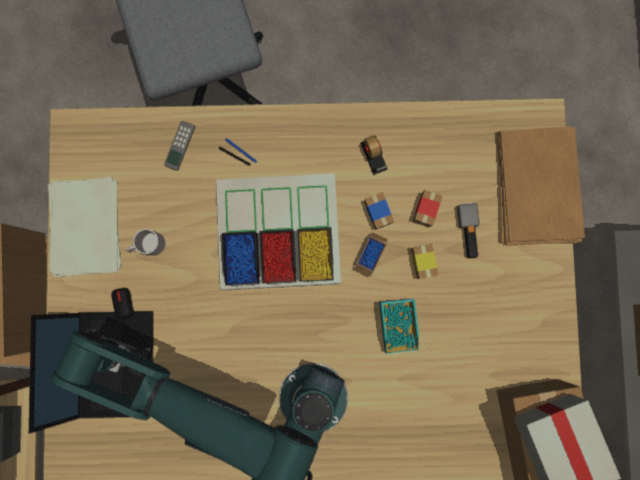

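Scene: the sealed cartons are red (top 428,207), yellow (425,261) and blue (378,210). The opened carton is at (370,254). The bins from left to right in the top view are blue, red and yellow, each with a bay above it. The turquoise bin at (398,325) is the look-alike. Things that could be mistaken for my targets are the cardboard sheets (540,185), the tape dispenser (373,154) and the scanner (468,228). None of those has a coloured band, so the four cartons are clear.

```bash
cat > h.py <<'E'
import numpy as np, cv2
from bench import robot
def ray(cam,px,z):
    m=robot.camera_model(cam) if isinstance(cam,str) else cam
    K=np.array(m["camera_matrix"]);R=cv2.Rodrigues(np.array(m["rvec"]))[0];t=np.array(m["tvec"]).reshape(3)
    c=-R.T@t; px=np.atleast_2d(px).astype(float)
    d=np.c_[px,np.ones(len(px))]@np.linalg.inv(K).T@R
    return (c+d*((z-c[2])/d[:,2:]))[:,:2]
def blobs(im,lo,hi,mina=40):
    hsv=cv2.cvtColor(im,cv2.COLOR_RGB2HSV); m=cv2.inRange(hsv,lo,hi)
    return [c for c in cv2.findContours(m,cv2.RETR_EXTERNAL,cv2.CHAIN_APPROX_NONE)[0] if cv2.contourArea(c)>mina]
def rect(cam,c,z):
    w=ray(cam,c.reshape(-1,2),z); (x,y),(a,b),_=r=cv2.minAreaRect((w*1000).astype(np.float32))
    p=cv2.boxPoints(r); e=[p[1]-p[0],p[2]-p[1]]; l=max(e,key=np.linalg.norm)
    return np.round([x,y,max(a,b),min(a,b),np.degrees(np.arctan2(l[1],l[0]))],1)
def plan(p,yaw):
    o=robot.get_obs(); q=o["tool_pos"]; y0=o["ee_rot"][2]; d=np.array(p)-q
    dy=(yaw-y0+np.pi/2)%np.pi-np.pi/2
    y=y0+dy; s=np.array([d[0]*np.cos(y)+d[1]*np.sin(y), d[0]*np.sin(y)-d[1]*np.cos(y), -d[2]])/.04
    print("twist z units",round(-dy/.1,2),"shift units",s.round(2),"yaw",round(y,3),"j6",o["joint_positions"][5].round(2),"rpy",o["ee_rot"].round(3),"pos",q.round(4),"t",o["time"])
E
python3 - <<'E'
from h import *
im=robot.snapshot("top")
for c in blobs(im,(40,80,40),(80,255,255)): print("green",rect("top",c,.04))
cv2.imwrite("pics/crop0.png",cv2.resize(im[180:290,345:495,::-1],None,fx=5,fy=5,interpolation=cv2.INTER_CUBIC))
print(robot.camera_model("wrist")); 
E
```

```text
{'camera_matrix': array([[422.1079564 ,   0.        , 321.96098504],
       [  0.        , 422.1079564 , 239.89105932],
       [  0.        ,   0.        ,   1.        ]]), 'rvec': array([-2.39270015, -1.68494191, -0.21536141]), 'tvec': array([-0.55068477, -0.02728741,  0.39107169])}
```

View pics/crop0.png

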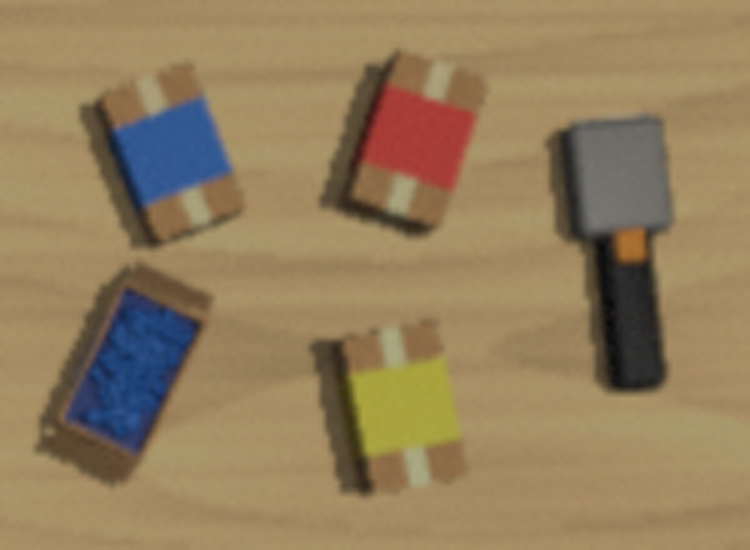

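The crop confirms the four cartons: blue (172,150), red (418,140), yellow (405,405) and opened (135,370). It also gives their axis angles. Next I measure positions and the bays.

```bash
python3 - <<'E'
from h import *
im=robot.snapshot("top")
f=lambda p:(345+(np.array(p)+.5)/5-.5+0,)
def g(p,z): p=np.array(p,float); return ray("top",np.c_[345+p[:,0]/5,180+p[:,1]/5]-.4,z)
for n,a,b,z in [("blue",(195,207),(150,93),.055),("red",(400,195),(440,78),.055),("yellow",(417,465),(393,345),.055),("opened",(102,437),(166,300),.04)]:
    w=g([a,b],z); d=w[1]-w[0]; print(n,"angle",np.degrees(np.arctan2(d[1],d[0])).round(1),"ctr(strip)",w.mean(0).round(3))
for n,lo,hi in [("blue",(100,100,60),(125,255,255)),("red",(0,150,90),(6,255,255)),("yellow",(25,140,90),(32,255,255))]:
    for c in blobs(im,lo,hi): print(n,rect("top",c,.055))
hsv=cv2.cvtColor(im,cv2.COLOR_RGB2HSV); 
print(hsv[205,222:232].tolist())
for c in blobs(im,(40,40,30),(85,255,255),100): print("green",rect("top",c,.04))
E
```

```text
blue angle 19.6 ctr(strip) [ 0.588 -0.223]
red angle -20.8 ctr(strip) [ 0.593 -0.379]
yellow angle 9.1 ctr(strip) [ 0.424 -0.363]
opened angle -26.6 ctr(strip) [ 0.451 -0.196]
blue [ 449.4 -193.8   87.4   47.5  -28.1]
blue [442.5 217.6 155.8  94.    4.3]
blue [ 586.7 -220.8   61.9   48.5  -71.1]
blue [788.6 212.5 117.3   6.4  51.6]
red [-152.5 -784.6  220.8   41.7   20.1]
red [446.4  99.3 152.1  91.4   1.4]
red [ 592.9 -377.2   60.7   50.6   70. ]
yellow [407.3 -31.5  47.9  34.4  68.2]
yellow [ 422.5 -361.8   61.1   50.9  -80.9]
[[26, 30, 168], [27, 28, 166], [33, 30, 160], [52, 52, 148], [61, 88, 133], [52, 50, 148], [30, 27, 163], [24, 30, 168], [25, 29, 167], [25, 29, 168]]
green [ 221.4 -277.1  160.1  114.4    4.6]
green [596.4 216.6 141.1  98.9   1.8]
green [599.7 101.9 139.6  98.8   1.6]
green [603.2 -13.6 140.   97.9   1.6]
green [773.5 429.5  39.9  38.6 -19.9]
```

Everything is consistent: the bays measure 140x99 outside the tape, are about 115 apart and sit at 1.7°, and the bands are about 60 wide. I start with yellow.

```bash
python3 - <<'E'
from h import *
plan((.4225,-.362,.35),np.radians(9))
E
```

```text
twist z units -5.02 shift units [ -2.4  -22.65   1.37] yaw 3.299 j6 -0.1 rpy [3.142 0.    2.797] pos [0.1859 0.5176 0.4047] t 1.2
```

Call:
play_rows:
  translation:
    - [0,0,0]
    - [0,0,0]
    - [0,0,0]
    - [0,0,0]
    - [0,0,0]
    - [-0.1,-0.94,0]
    - [-0.1,-0.94,0]
    - [-0.1,-0.94,0]
  twist:
    - [0,0,-1]
    - [0,0,-1]
    - [0,0,-1]
    - [0,0,-1]
    - [0,0,-1]
    - [0,0,0]
    - [0,0,0]
    - [0,0,0]
  gripper: [1,1,1,1,1,1,1,1]

```text
time: 2.0
tool_pos: [0.2153, 0.407, 0.4045]
ee_rot: [-3.141, 0.0, -2.985]
wrist_force: [0.5, -0.7, -0.4]
width: 0.0938
finger_force: 0.0
```

Call:
play_rows:
  translation:
    - [-0.1,-0.94,0]
    - [-0.1,-0.94,0]
    - [-0.1,-0.94,0]
    - [-0.1,-0.94,0]
    - [-0.1,-0.94,0]
    - [-0.1,-0.94,0]
    - [-0.1,-0.94,0]
    - [-0.1,-0.94,0]
  twist:
    - [0,0,0]
    - [0,0,0]
    - [0,0,0]
    - [0,0,0]
    - [0,0,0]
    - [0,0,0]
    - [0,0,0]
    - [0,0,0]
  gripper: [1,1,1,1,1,1,1,1]

```text
time: 2.8
tool_pos: [0.2931, 0.1144, 0.405]
ee_rot: [3.141, 0.002, -2.986]
wrist_force: [1.2, 0.0, -0.1]
width: 0.0941
finger_force: 0.0
```

Call:
play_rows:
  translation:
    - [-0.1,-0.94,0]
    - [-0.1,-0.94,0]
    - [-0.1,-0.94,0]
    - [-0.1,-0.94,0]
    - [-0.1,-0.94,0]
    - [-0.1,-0.94,0]
    - [-0.1,-0.94,0]
    - [-0.1,-0.94,0]
  twist:
    - [0,0,0]
    - [0,0,0]
    - [0,0,0]
    - [0,0,0]
    - [0,0,0]
    - [0,0,0]
    - [0,0,0]
    - [0,0,0]
  gripper: [1,1,1,1,1,1,1,1]

```text
time: 3.6
tool_pos: [0.3714, -0.1781, 0.4049]
ee_rot: [-3.141, 0.001, -2.987]
wrist_force: [0.3, 1.8, -0.2]
width: 0.0939
finger_force: 0.0
```

Call:
play_rows:
  translation:
    - [-0.1,-0.94,0]
    - [-0.1,-0.94,0]
    - [-0.1,-0.94,0]
    - [-0.1,-0.94,0]
    - [-0.1,-0.94,0]
    - [0,0,0.7]
    - [0,0,0.7]
    - [0,0,0]
  twist:
    - [0,0,0]
    - [0,0,0]
    - [0,0,0]
    - [0,0,0]
    - [0,0,0]
    - [0,0,0]
    - [0,0,0]
    - [0,0,0]
  gripper: [1,1,1,1,1,1,1,1]

```text
time: 4.4
tool_pos: [0.4195, -0.3587, 0.3437]
ee_rot: [3.133, -0.005, -2.987]
wrist_force: [0.1, 0.8, -0.2]
width: 0.0938
finger_force: 0.0
```

```bash
python3 - <<'E'
from h import *
im=robot.snapshot("wrist"); cv2.imwrite("pics/w1.png",im[:,:,::-1])
for c in blobs(im,(24,130,80),(33,255,255),1000): print(rect("wrist",c,.055))
plan((.4225,-.362,.21),np.radians(9))
E
```

```text
[ 424.8 -361.4   60.5   52.2  -80.5]
twist z units -0.02 shift units [-0.05 -0.09  3.41] yaw -2.985 j6 -2.54 rpy [ 3.137e+00 -3.000e-03 -2.987e+00] pos [ 0.4199 -0.3589  0.3464] t 4.45
```

View pics/w1.png

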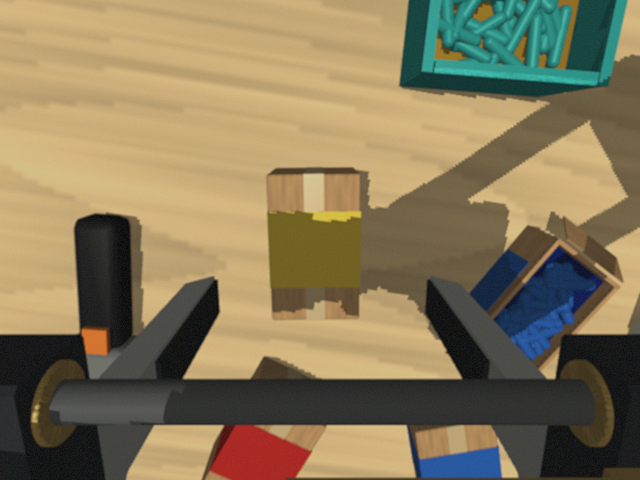

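The wrist view shows yellow centred between the fingers at (315,245). Joint 6 is at -2.54, close to its limit, so I turn the tool half a turn back to the other equivalent grasp.

Call:
play_rows:
  translation:
    - [0,0,0]
    - [0,0,0]
    - [0,0,0]
    - [0,0,0]
    - [0,0,0]
    - [0,0,0]
    - [0,0,0]
    - [0,0,0]
  twist:
    - [0,0,1]
    - [0,0,1]
    - [0,0,1]
    - [0,0,1]
    - [0,0,1]
    - [0,0,1]
    - [0,0,1]
    - [0,0,1]
  gripper: [1,1,1,1,1,1,1,1]

```text
time: 5.25
tool_pos: [0.4205, -0.359, 0.3515]
ee_rot: [-3.141, 0.004, 2.493]
wrist_force: [-0.2, -0.3, 0.4]
width: 0.0938
finger_force: 0.0
```

Call:
play_rows:
  translation:
    - [0,0,0]
    - [0,0,0]
    - [0,0,0]
    - [0,0,0]
    - [0,0,0]
    - [0,0,0]
    - [0,0,0]
    - [0,0,0]
  twist:
    - [0,0,1]
    - [0,0,1]
    - [0,0,1]
    - [0,0,1]
    - [0,0,1]
    - [0,0,1]
    - [0,0,1]
    - [0,0,1]
  gripper: [1,1,1,1,1,1,1,1]

```text
time: 6.05
tool_pos: [0.4206, -0.359, 0.3515]
ee_rot: [3.139, 0.003, 1.693]
wrist_force: [0.3, 0.8, -0.6]
width: 0.0941
finger_force: 0.0
```

Call:
play_rows:
  translation:
    - [0,0,0]
    - [0,0,0]
    - [0,0,0]
    - [0,0,0]
    - [0,0,0]
    - [0,0,0]
    - [0,0,0]
    - [0,0,0]
  twist:
    - [0,0,1]
    - [0,0,1]
    - [0,0,1]
    - [0,0,1]
    - [0,0,1]
    - [0,0,1]
    - [0,0,1]
    - [0,0,1]
  gripper: [1,1,1,1,1,1,1,1]

```text
time: 6.85
tool_pos: [0.4205, -0.359, 0.3515]
ee_rot: [3.137, 0.001, 0.893]
wrist_force: [-0.6, -1.0, 0.2]
width: 0.0941
finger_force: 0.0
```

Call:
play_rows:
  translation:
    - [0,0,0]
    - [0,0,0]
    - [0,0,0]
    - [0,0,0]
    - [0,0,0]
    - [0,0,0]
    - [0,0,0]
    - [0,0,0]
  twist:
    - [0,0,1]
    - [0,0,1]
    - [0,0,1]
    - [0,0,1]
    - [0,0,1]
    - [0,0,1]
    - [0,0,1]
    - [0,0,0.4]
  gripper: [1,1,1,1,1,1,1,1]

```text
time: 7.65
tool_pos: [0.4206, -0.359, 0.3515]
ee_rot: [3.138, -0.002, 0.155]
wrist_force: [0.2, -0.1, 0.6]
width: 0.094
finger_force: 0.0
```

```bash
python3 - <<'E'
from h import *
plan((.424,-.3615,.21),np.radians(9))
E
```

```text
twist z units -0.02 shift units [0.08 0.08 3.54] yaw 0.157 j6 0.61 rpy [ 3.138e+00 -2.000e-03  1.550e-01] pos [ 0.4206 -0.359   0.3515] t 7.65
```

Call:
play_rows:
  translation:
    - [0.08,0.08,0.8]
    - [0,0,0.8]
    - [0,0,0.7]
    - [0,0,0.7]
    - [0,0,0.54]
    - [0,0,0]
    - [0,0,0]
    - [0,0,0]
  twist:
    - [0,0,0]
    - [0,0,0]
    - [0,0,0]
    - [0,0,0]
    - [0,0,0]
    - [0,0,0]
    - [0,0,0]
    - [0,0,0]
  gripper: [1,1,1,1,1,1,-1,-1]

```text
time: 8.45
tool_pos: [0.4248, -0.3624, 0.2099]
ee_rot: [3.138, -0.003, 0.157]
wrist_force: [0.4, -0.9, 0.3]
width: 0.0811
finger_force: 0.0
```

Call:
play_rows:
  translation:
    - [0,0,0]
    - [0,0,0]
    - [0,0,0]
    - [0,0,0]
    - [0,0,0]
  twist:
    - [0,0,0]
    - [0,0,0]
    - [0,0,0]
    - [0,0,0]
    - [0,0,0]
  gripper: [-1,-1,-1,-1,-1]

```text
time: 8.95
tool_pos: [0.4242, -0.3616, 0.2081]
ee_rot: [3.141, -0.001, 0.157]
wrist_force: [0.3, 2.1, 6.0]
width: 0.0599
finger_force: 30.0
```

```bash
python3 - <<'E'
from h import *
plan((.6032,-.0136,.37),np.radians(1.7))
E
```

```text
twist z units 1.27 shift units [ 4.73 -8.56 -4.05] yaw 0.03 j6 0.61 rpy [ 3.141e+00 -1.000e-03  1.570e-01] pos [ 0.4242 -0.3616  0.2081] t 8.95
```

Call:
play_rows:
  translation:
    - [0,0,-0.6]
    - [0,0,-0.8]
    - [0,0,-1]
    - [0,0,-1]
    - [0,0,-0.65]
    - [0.47,-0.86,0]
    - [0.47,-0.86,0]
    - [0.47,-0.86,0]
  twist:
    - [0,0,0]
    - [0,0,0.6]
    - [0,0,0.67]
    - [0,0,0]
    - [0,0,0]
    - [0,0,0]
    - [0,0,0]
    - [0,0,0]
  gripper: [-1,-1,-1,-1,-1,-1,-1,-1]

```text
time: 9.75
tool_pos: [0.4774, -0.2561, 0.3683]
ee_rot: [-3.141, 0.001, 0.028]
wrist_force: [0.6, -1.0, -2.2]
width: 0.0597
finger_force: 30.0
```

Call:
play_rows:
  translation:
    - [0.47,-0.86,0]
    - [0.47,-0.86,0]
    - [0.47,-0.86,0]
    - [0.47,-0.86,0]
    - [0.47,-0.86,0]
    - [0.47,-0.86,0]
    - [0.47,-0.86,0]
    - [0,0,0]
  twist:
    - [0,0,0]
    - [0,0,0]
    - [0,0,0]
    - [0,0,0]
    - [0,0,0]
    - [0,0,0]
    - [0,0,0]
    - [0,0,0]
  gripper: [-1,-1,-1,-1,-1,-1,-1,-1]

```text
time: 10.55
tool_pos: [0.6028, -0.0083, 0.3673]
ee_rot: [-3.139, 0.001, 0.036]
wrist_force: [0.3, -0.0, -2.8]
width: 0.0598
finger_force: 30.0
```

```bash
python3 - <<'E'
from h import *
plan((.6032,-.0136,.2515),np.radians(1.7))
im=robot.snapshot("wrist"); cv2.imwrite("pics/w2.png",im[:,:,::-1])
E
```

```text
twist z units 0.06 shift units [0.01 0.13 2.9 ] yaw 0.03 j6 1.43 rpy [-3.139e+00  1.000e-03  3.600e-02] pos [ 0.6028 -0.0083  0.3673] t 10.55
```

View pics/w2.png

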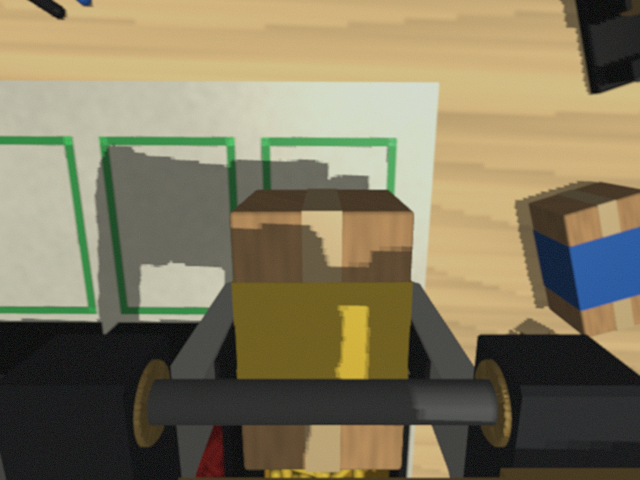

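The wrist view shows yellow held square over its bay, whose far corners are at (262,138) and (396,138). I lower it.

Call:
play_rows:
  translation:
    - [0.01,0.13,0.6]
    - [0,0,0.6]
    - [0,0,0.6]
    - [0,0,0.5]
    - [0,0,0.4]
    - [0,0,0.25]
    - [0,0,0]
    - [0,0,0]
  twist:
    - [0,0,0.06]
    - [0,0,0]
    - [0,0,0]
    - [0,0,0]
    - [0,0,0]
    - [0,0,0]
    - [0,0,0]
    - [0,0,0]
  gripper: [-1,-1,-1,-1,-1,-1,-1,-1]

```text
time: 11.4
tool_pos: [0.6022, -0.0181, 0.2515]
ee_rot: [3.141, -0.001, 0.023]
wrist_force: [-0.2, -0.6, -1.7]
width: 0.06
finger_force: 30.0
```

```bash
python3 - <<'E'
from h import *
plan((.6032,-.0136,.2485),np.radians(1.7)); print(robot.get_obs()["wrist_force"])
E
```

```text
twist z units -0.07 shift units [ 0.03 -0.11  0.07] yaw 0.03 j6 1.42 rpy [ 3.141e+00 -1.000e-03  2.300e-02] pos [ 0.6022 -0.0181  0.2515] t 11.4
[-0.1759277  -0.63119118 -1.66638792]
```

Call:
play_rows:
  translation:
    - [0.03,-0.11,0]
    - [0,0,0]
    - [0,0,0.06]
    - [0,0,0]
    - [0,0,0]
    - [0,0,0]
    - [0,0,0]
    - [0,0,0]
  twist:
    - [0,0,-0.07]
    - [0,0,0]
    - [0,0,0]
    - [0,0,0]
    - [0,0,0]
    - [0,0,0]
    - [0,0,0]
    - [0,0,0]
  gripper: [-1,-1,-1,-1,-1,0.6,0.6,0.6]

```text
time: 12.2
tool_pos: [0.6034, -0.0131, 0.2493]
ee_rot: [3.142, -0.001, 0.031]
wrist_force: [-0.4, 0.3, 0.0]
width: 0.0748
finger_force: 0.0
```

Call:
play_rows:
  translation:
    - [0,0,-0.5]
    - [0,0,-0.8]
    - [0,0,-1]
    - [0,0,-0.8]
    - [0,0,0]
  twist:
    - [0,0,0]
    - [0,0,0]
    - [0,0,0]
    - [0,0,0]
    - [0,0,0]
  gripper: [0.6,0.6,0.6,1,1]

```text
time: 12.7
tool_pos: [0.604, -0.0131, 0.3799]
ee_rot: [3.14, -0.013, 0.031]
wrist_force: [0.2, 0.2, 0.0]
width: 0.0879
finger_force: 0.0
```

```bash
python3 - <<'E'
from h import *
plan((.593,-.3775,.37),np.radians(-20))
im=robot.snapshot("top")
for c in blobs(im,(24,120,70),(34,255,255)): print("y",rect("top",c,.095))
E
```

```text
twist z units 3.8 shift units [2.86 8.65 0.25] yaw -0.349 j6 1.42 rpy [ 3.14  -0.013  0.031] pos [ 0.604  -0.0131  0.3799] t 12.7
y [510.4 -12.   70.   30.1  83. ]
y [593.2 -14.6  55.6  34.3  88.7]
```

Call:
play_rows:
  translation:
    - [0,0,0]
    - [0,0,0]
    - [0,0,0]
    - [0,0,0]
    - [0.32,0.96,0]
    - [0.32,0.96,0]
    - [0.32,0.96,0]
    - [0.32,0.96,0]
  twist:
    - [0,0,0.95]
    - [0,0,0.95]
    - [0,0,0.95]
    - [0,0,0.95]
    - [0,0,0]
    - [0,0,0]
    - [0,0,0]
    - [0,0,0]
  gripper: [1,1,1,1,1,1,1,1]

```text
time: 13.55
tool_pos: [0.5984, -0.1761, 0.37]
ee_rot: [-3.141, 0.004, -0.349]
wrist_force: [0.4, -0.5, 0.9]
width: 0.0941
finger_force: 0.0
```

Call:
play_rows:
  translation:
    - [0.32,0.96,0]
    - [0.32,0.96,0]
    - [0.32,0.96,0]
    - [0.32,0.96,0]
    - [0.3,0.96,0]
    - [0,0,0]
    - [0,0,0]
    - [0,0,0]
  twist:
    - [0,0,0]
    - [0,0,0]
    - [0,0,0]
    - [0,0,0]
    - [0,0,0]
    - [0,0,0]
    - [0,0,0]
    - [0,0,0]
  gripper: [1,1,1,1,1,1,1,1]

```text
time: 14.35
tool_pos: [0.5927, -0.3759, 0.3713]
ee_rot: [-3.14, 0.002, -0.348]
wrist_force: [0.4, 0.5, 0.1]
width: 0.0935
finger_force: 0.0
```

```bash
python3 - <<'E'
from h import *
im=robot.snapshot("wrist"); cv2.imwrite("pics/w3.png",im[:,:,::-1])
for c in blobs(im,(0,120,50),(6,255,255),800): print(rect("wrist",c,.055))
im=robot.snapshot("top")
for c in blobs(im,(24,120,70),(34,255,255)): print("y",rect("top",c,.095))
plan((.593,-.3775,.21),np.radians(-20))
E
```

```text
[ 592.3 -376.    60.    51.6   70.2]
y [452.4 -19.2 141.4  82.9  -1.1]
y [601.  -13.2  58.8  49.9  88.7]
twist z units 0.02 shift units [0.02 0.05 4.06] yaw -0.349 j6 1.27 rpy [-3.141e+00  1.000e-03 -3.470e-01] pos [ 0.5929 -0.3754  0.3724] t 14.45
```

Yellow stands at (0.601,-0.013), centred in its bay. Red is confirmed under the gripper.

Call:
play_rows:
  translation:
    - [0.02,0.03,0.8]
    - [0,0,0.9]
    - [0,0,0.8]
    - [0,0,0.7]
    - [0,0,0.5]
    - [0,0,0.33]
    - [0,0,0]
    - [0,0,0]
  twist:
    - [0,0,0]
    - [0,0,0]
    - [0,0,0]
    - [0,0,0]
    - [0,0,0]
    - [0,0,0]
    - [0,0,0]
    - [0,0,0]
  gripper: [1,1,1,1,1,1,1,-1]

```text
time: 15.25
tool_pos: [0.5933, -0.3779, 0.2125]
ee_rot: [3.141, -0.001, -0.348]
wrist_force: [1.0, -0.0, 0.7]
width: 0.0892
finger_force: 0.0
```

Call:
play_rows:
  translation:
    - [0,0,0]
    - [0,0,0]
    - [0,0,0]
    - [0,0,0]
    - [0,0,0]
    - [0,0,0]
  twist:
    - [0,0,0]
    - [0,0,0]
    - [0,0,0]
    - [0,0,0]
    - [0,0,0]
    - [0,0,0]
  gripper: [-1,-1,-1,-1,-1,-1]

```text
time: 15.85
tool_pos: [0.5931, -0.3783, 0.2124]
ee_rot: [-3.141, -0.001, -0.349]
wrist_force: [-0.1, 1.2, 3.8]
width: 0.0597
finger_force: 30.0
```

```bash
python3 - <<'E'
from h import *
plan((.5997,.1019,.39),np.radians(1.7))
E
```

```text
twist z units -3.79 shift units [  0.52 -12.    -4.44] yaw 0.03 j6 1.27 rpy [-3.141e+00 -1.000e-03 -3.490e-01] pos [ 0.5931 -0.3783  0.2124] t 15.85
```

Call:
play_rows:
  translation:
    - [0,0,-0.6]
    - [0,0,-0.9]
    - [0,0,-1]
    - [0,0,-1]
    - [0,0,-0.94]
    - [0.04,-0.92,0]
    - [0.04,-0.92,0]
    - [0.04,-0.92,0]
  twist:
    - [0,0,0]
    - [0,0,-0.95]
    - [0,0,-0.95]
    - [0,0,-0.95]
    - [0,0,-0.94]
    - [0,0,0]
    - [0,0,0]
    - [0,0,0]
  gripper: [-1,-1,-1,-1,-1,-1,-1,-1]

```text
time: 16.65
tool_pos: [0.594, -0.2672, 0.3883]
ee_rot: [-3.141, 0.001, 0.029]
wrist_force: [-0.4, -0.2, -1.4]
width: 0.0597
finger_force: 30.0
```

Call:
play_rows:
  translation:
    - [0.04,-0.92,0]
    - [0.04,-0.92,0]
    - [0.04,-0.92,0]
    - [0.04,-0.92,0]
    - [0.04,-0.92,0]
    - [0.04,-0.92,0]
    - [0.04,-0.92,0]
    - [0.04,-0.92,0]
  twist:
    - [0,0,0]
    - [0,0,0]
    - [0,0,0]
    - [0,0,0]
    - [0,0,0]
    - [0,0,0]
    - [0,0,0]
    - [0,0,0]
  gripper: [-1,-1,-1,-1,-1,-1,-1,-1]

```text
time: 17.45
tool_pos: [0.5981, 0.0281, 0.3881]
ee_rot: [3.141, 0.002, 0.029]
wrist_force: [1.0, 0.0, -0.8]
width: 0.0598
finger_force: 30.0
```

Call:
play_rows:
  translation:
    - [0.04,-0.92,0]
    - [0.04,-0.96,0]
    - [0,0,0]
    - [0,0,0]
    - [0,0,0]
    - [0,0,0]
  twist:
    - [0,0,0]
    - [0,0,0]
    - [0,0,0]
    - [0,0,0]
    - [0,0,0]
    - [0,0,0]
  gripper: [-1,-1,-1,-1,-1,-1]

```text
time: 18.05
tool_pos: [0.5994, 0.1007, 0.3888]
ee_rot: [3.141, 0.0, 0.028]
wrist_force: [-1.0, -1.0, -1.5]
width: 0.06
finger_force: 30.0
```

```bash
python3 - <<'E'
from h import *
plan((.5997,.1019,.253),np.radians(1.7))
E
```

```text
twist z units -0.02 shift units [ 0.01 -0.03  3.4 ] yaw 0.03 j6 1.62 rpy [3.141 0.    0.028] pos [0.5994 0.1007 0.3888] t 18.05
```

Call:
play_rows:
  translation:
    - [0.01,-0.03,0.7]
    - [0,0,0.7]
    - [0,0,0.7]
    - [0,0,0.6]
    - [0,0,0.4]
    - [0,0,0.25]
    - [0,0,0]
    - [0,0,0]
  twist:
    - [0,0,0]
    - [0,0,0]
    - [0,0,0]
    - [0,0,0]
    - [0,0,0]
    - [0,0,0]
    - [0,0,0]
    - [0,0,0]
  gripper: [-1,-1,-1,-1,-1,-1,-1,-1]

```text
time: 18.85
tool_pos: [0.6, 0.1027, 0.2559]
ee_rot: [-3.141, -0.001, 0.029]
wrist_force: [-0.3, -0.2, -0.8]
width: 0.0599
finger_force: 30.0
```

Call:
play_rows:
  translation:
    - [0,0,0.04]
    - [0,0,0]
    - [0,0,0]
    - [0,0,0]
    - [0,0,0]
  twist:
    - [0,0,0]
    - [0,0,0]
    - [0,0,0]
    - [0,0,0]
    - [0,0,0]
  gripper: [-1,-1,0.6,0.6,0.6]

```text
time: 19.35
tool_pos: [0.5998, 0.1034, 0.254]
ee_rot: [-3.141, -0.001, 0.03]
wrist_force: [0.4, -0.1, 0.6]
width: 0.075
finger_force: 0.0
```

Call:
play_rows:
  translation:
    - [0,0,-0.5]
    - [0,0,-0.8]
    - [0,0,-1]
    - [0,0,-0.8]
    - [0,0,0]
    - [0,0,0]
  twist:
    - [0,0,0]
    - [0,0,0]
    - [0,0,0]
    - [0,0,0]
    - [0,0,0]
    - [0,0,0]
  gripper: [0.6,0.6,0.6,1,1,1]

```text
time: 19.95
tool_pos: [0.5997, 0.1033, 0.3785]
ee_rot: [-3.141, -0.002, 0.03]
wrist_force: [-0.6, -0.1, -1.1]
width: 0.093
finger_force: 0.0
```

```bash
python3 - <<'E'
from h import *
plan((.5865,-.221,.37),np.radians(19))
E
```

```text
twist z units -3.02 shift units [-2.95  7.56  0.21] yaw 0.332 j6 1.62 rpy [-3.141e+00 -2.000e-03  3.000e-02] pos [0.5997 0.1033 0.3785] t 19.95
```

Call:
play_rows:
  translation:
    - [0,0,0]
    - [0,0,0]
    - [0,0,0]
    - [0,0,0]
    - [-0.37,0.945,0]
    - [-0.37,0.945,0]
    - [-0.37,0.945,0]
    - [-0.37,0.945,0]
  twist:
    - [0,0,-0.75]
    - [0,0,-0.75]
    - [0,0,-0.75]
    - [0,0,-0.75]
    - [0,0,0]
    - [0,0,0]
    - [0,0,0]
    - [0,0,0]
  gripper: [1,1,1,1,1,1,1,1]

```text
time: 20.75
tool_pos: [0.5921, -0.0602, 0.3746]
ee_rot: [-3.139, 0.004, 0.33]
wrist_force: [0.3, -0.2, 0.1]
width: 0.0941
finger_force: 0.0
```

Call:
play_rows:
  translation:
    - [-0.37,0.945,0]
    - [-0.37,0.945,0]
    - [-0.37,0.945,0]
    - [-0.37,0.945,0]
    - [0,0,0]
    - [0,0,0]
    - [0,0,0]
    - [0,0,0]
  twist:
    - [0,0,0]
    - [0,0,0]
    - [0,0,0]
    - [0,0,0]
    - [0,0,0]
    - [0,0,0]
    - [0,0,0]
    - [0,0,0]
  gripper: [1,1,1,1,1,1,1,1]

```text
time: 21.55
tool_pos: [0.5858, -0.2197, 0.3769]
ee_rot: [-3.141, 0.001, 0.332]
wrist_force: [-0.1, -0.0, -0.2]
width: 0.0936
finger_force: 0.0
```

```bash
python3 - <<'E'
from h import *
im=robot.snapshot("wrist")
for c in blobs(im,(100,100,40),(125,255,255),1500): print(rect("wrist",c,.055))
im=robot.snapshot("top")
for c in blobs(im,(0,150,80),(6,255,255)): print("r",rect("top",c,.095))
plan((.5865,-.221,.21),np.radians(19))
E
```

```text
[ 460.6 -193.5   80.1   47.3  -26.8]
[ 587.  -220.9   60.2   51.5  -69.9]
r [-141.4 -767.7  217.6   40.8   20.1]
r [444.2  97.3 150.1  91.8   2.6]
r [599.2 101.1  58.9  50.7 -88. ]
twist z units 0.0 shift units [0.01 0.03 4.19] yaw 0.332 j6 0.79 rpy [-3.141 -0.     0.332] pos [ 0.5858 -0.2198  0.3774] t 21.65
```

Call:
play_rows:
  translation:
    - [0.02,0.02,0.8]
    - [0,0,0.9]
    - [0,0,0.8]
    - [0,0,0.8]
    - [0,0,0.5]
    - [0,0,0.33]
    - [0,0,0]
    - [0,0,0]
  twist:
    - [0,0,-0.1]
    - [0,0,0]
    - [0,0,0]
    - [0,0,0]
    - [0,0,0]
    - [0,0,0]
    - [0,0,0]
    - [0,0,0]
  gripper: [1,1,1,1,1,1,1,-1]

```text
time: 22.45
tool_pos: [0.5871, -0.2215, 0.2133]
ee_rot: [3.141, -0.001, 0.34]
wrist_force: [-0.3, -0.0, -0.3]
width: 0.0892
finger_force: 0.0
```

Call:
play_rows:
  translation:
    - [0,0,0]
    - [0,0,0]
    - [0,0,0]
    - [0,0,0]
    - [0,0,0]
    - [0,0,0]
  twist:
    - [0,0,0]
    - [0,0,0]
    - [0,0,0]
    - [0,0,0]
    - [0,0,0]
    - [0,0,0]
  gripper: [-1,-1,-1,-1,-1,-1]

```text
time: 23.05
tool_pos: [0.5868, -0.2217, 0.2131]
ee_rot: [3.141, -0.001, 0.34]
wrist_force: [-0.8, 0.5, 4.0]
width: 0.0597
finger_force: 30.0
```

```bash
python3 - <<'E'
from h import *
plan((.5964,.2160,.39),np.radians(1.7))
E
```

```text
twist z units 3.1 shift units [  0.56 -10.93  -4.42] yaw 0.03 j6 0.78 rpy [ 3.141e+00 -1.000e-03  3.400e-01] pos [ 0.5868 -0.2217  0.2131] t 23.05
```

Call:
play_rows:
  translation:
    - [0,0,-0.6]
    - [0,0,-0.9]
    - [0,0,-1]
    - [0,0,-1]
    - [0,0,-0.92]
    - [0.045,-0.91,0]
    - [0.045,-0.91,0]
    - [0.045,-0.91,0]
  twist:
    - [0,0,0]
    - [0,0,0.8]
    - [0,0,0.8]
    - [0,0,0.8]
    - [0,0,0.7]
    - [0,0,0]
    - [0,0,0]
    - [0,0,0]
  gripper: [-1,-1,-1,-1,-1,-1,-1,-1]

```text
time: 23.85
tool_pos: [0.5885, -0.1116, 0.3883]
ee_rot: [-3.141, 0.001, 0.028]
wrist_force: [0.6, 0.4, -1.9]
width: 0.0598
finger_force: 30.0
```

Call:
play_rows:
  translation:
    - [0.045,-0.91,0]
    - [0.045,-0.91,0]
    - [0.045,-0.91,0]
    - [0.045,-0.91,0]
    - [0.045,-0.91,0]
    - [0.045,-0.91,0]
    - [0.045,-0.91,0]
    - [0.045,-0.91,0]
  twist:
    - [0,0,0]
    - [0,0,0]
    - [0,0,0]
    - [0,0,0]
    - [0,0,0]
    - [0,0,0]
    - [0,0,0]
    - [0,0,0]
  gripper: [-1,-1,-1,-1,-1,-1,-1,-1]

```text
time: 24.65
tool_pos: [0.5943, 0.1805, 0.3878]
ee_rot: [3.141, 0.002, 0.03]
wrist_force: [-0.3, -0.6, -1.4]
width: 0.06
finger_force: 30.0
```

Call:
play_rows:
  translation:
    - [0.045,-0.91,0]
    - [0,0,0]
    - [0,0,0]
    - [0,0,0]
    - [0,0,0]
    - [0,0,0]
  twist:
    - [0,0,0]
    - [0,0,0]
    - [0,0,0]
    - [0,0,0]
    - [0,0,0]
    - [0,0,0]
  gripper: [-1,-1,-1,-1,-1,-1]

```text
time: 25.25
tool_pos: [0.5954, 0.2144, 0.3891]
ee_rot: [3.141, -0.0, 0.028]
wrist_force: [-1.2, -0.1, -1.7]
width: 0.0597
finger_force: 30.0
```

```bash
python3 - <<'E'
from h import *
plan((.5964,.2160,.2545),np.radians(1.7))
E
```

```text
twist z units -0.02 shift units [ 0.03 -0.04  3.37] yaw 0.03 j6 1.8 rpy [ 3.141 -0.     0.028] pos [0.5954 0.2144 0.3891] t 25.25
```

Call:
play_rows:
  translation:
    - [0.03,-0.03,0.7]
    - [0,0,0.7]
    - [0,0,0.7]
    - [0,0,0.6]
    - [0,0,0.4]
    - [0,0,0.25]
    - [0,0,0]
    - [0,0,0]
  twist:
    - [0,0,0]
    - [0,0,0]
    - [0,0,0]
    - [0,0,0]
    - [0,0,0]
    - [0,0,0]
    - [0,0,0]
    - [0,0,0]
  gripper: [-1,-1,-1,-1,-1,-1,-1,-1]

```text
time: 26.05
tool_pos: [0.5968, 0.2168, 0.2563]
ee_rot: [-3.141, -0.002, 0.03]
wrist_force: [0.4, -0.1, -1.8]
width: 0.0594
finger_force: 30.0
```

Call:
play_rows:
  translation:
    - [0,0,0.02]
    - [0,0,0]
    - [0,0,0]
    - [0,0,0]
    - [0,0,0]
  twist:
    - [0,0,0]
    - [0,0,0]
    - [0,0,0]
    - [0,0,0]
    - [0,0,0]
  gripper: [-1,-1,0.6,0.6,0.6]

```text
time: 26.55
tool_pos: [0.5965, 0.2169, 0.2549]
ee_rot: [-3.141, -0.001, 0.03]
wrist_force: [-0.0, 0.1, 1.0]
width: 0.075
finger_force: 0.0
```

Call:
play_rows:
  translation:
    - [0,0,-0.5]
    - [0,0,-0.8]
    - [0,0,-1]
    - [0,0,-0.8]
    - [0,0,0]
    - [0,0,0]
  twist:
    - [0,0,0]
    - [0,0,0]
    - [0,0,0]
    - [0,0,0]
    - [0,0,0]
    - [0,0,0]
  gripper: [0.6,0.6,0.6,1,1,1]

```text
time: 27.15
tool_pos: [0.5963, 0.2169, 0.3794]
ee_rot: [-3.141, -0.003, 0.03]
wrist_force: [-0.7, 0.4, -0.8]
width: 0.093
finger_force: 0.0
```

```bash
python3 - <<'E'
from h import *
plan((.449,-.194,.35),np.radians(-28))
E
```

```text
twist z units 5.19 shift units [ 1.57 10.8   0.74] yaw -0.489 j6 1.8 rpy [-3.141e+00 -3.000e-03  3.000e-02] pos [0.5963 0.2169 0.3794] t 27.15
```

Call:
play_rows:
  translation:
    - [0,0,0]
    - [0,0,0]
    - [0,0,0]
    - [0,0,0]
    - [0,0,0]
    - [0,0,0]
    - [0.14,0.98,0]
    - [0.14,0.98,0]
  twist:
    - [0,0,0.86]
    - [0,0,0.86]
    - [0,0,0.87]
    - [0,0,0.87]
    - [0,0,0.87]
    - [0,0,0.86]
    - [0,0,0]
    - [0,0,0]
  gripper: [1,1,1,1,1,1,1,1]

```text
time: 27.95
tool_pos: [0.5689, 0.1422, 0.3748]
ee_rot: [3.138, 0.004, -0.487]
wrist_force: [0.7, -0.6, 0.2]
width: 0.0941
finger_force: 0.0
```

Call:
play_rows:
  translation:
    - [0.14,0.98,0]
    - [0.14,0.98,0]
    - [0.14,0.98,0]
    - [0.14,0.98,0]
    - [0.14,0.98,0]
    - [0.15,0.98,0]
    - [0.15,0.98,0]
    - [0.15,0.98,0]
  twist:
    - [0,0,0]
    - [0,0,0]
    - [0,0,0]
    - [0,0,0]
    - [0,0,0]
    - [0,0,0]
    - [0,0,0]
    - [0,0,0]
  gripper: [1,1,1,1,1,1,1,1]

```text
time: 28.75
tool_pos: [0.4615, -0.1572, 0.3757]
ee_rot: [3.142, 0.004, -0.489]
wrist_force: [0.3, -0.4, 0.2]
width: 0.0943
finger_force: 0.0
```

Call:
play_rows:
  translation:
    - [0.15,0.98,0]
    - [0,0,0]
    - [0,0,0]
    - [0,0,0]
    - [0,0,0]
  twist:
    - [0,0,0]
    - [0,0,0]
    - [0,0,0]
    - [0,0,0]
    - [0,0,0]
  gripper: [1,1,1,1,1]

```text
time: 29.25
tool_pos: [0.4498, -0.1924, 0.3776]
ee_rot: [-3.141, 0.001, -0.487]
wrist_force: [0.5, -0.1, -1.0]
width: 0.0939
finger_force: 0.0
```

```bash
python3 - <<'E'
from h import *
im=robot.snapshot("wrist"); cv2.imwrite("pics/w4.png",im[:,:,::-1])
for c in blobs(im,(100,100,40),(125,255,255),1500): print(rect("wrist",c,.042))
print([d["centre"].round(3) if hasattr(d["centre"],"round") else d["centre"] for d in robot.spot_point("carton_opened","wrist")])
im=robot.snapshot("top")
for c in blobs(im,(100,100,60),(125,255,255)): print("b",rect("top",c,.095))
plan((.449,-.194,.205),np.radians(-28))
E
```

```text
[ 450.8 -192.7   89.2   51.4  -26.7]
[[0.4492, -0.1929, 0.0024]]
b [ 426.8 -179.6   45.1   37.    59.6]
b [440.3 212.5 152.9  92.    4.1]
b [598.2 213.9  62.2  46.7  88.7]
b [778.6 207.6 114.7   6.3  51.6]
twist z units 0.01 shift units [-0.    0.04  4.33] yaw -0.489 j6 1.54 rpy [-3.141  0.    -0.487] pos [ 0.4499 -0.1926  0.3782] t 29.4
```

View pics/w4.png

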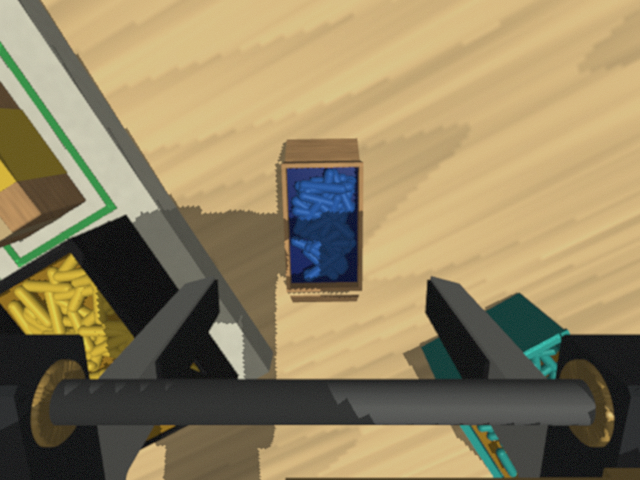

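The wrist view shows the opened carton centred between the fingers at (322,225), with the shelf edge and the turquoise bin clear of them. I descend and grip.

Call:
play_rows:
  translation:
    - [0,0,0.8]
    - [0,0,0.9]
    - [0,0,0.8]
    - [0,0,0.8]
    - [0,0,0.5]
    - [0,0,0.35]
    - [0,0,0]
    - [0,0,0]
  twist:
    - [0,0,-0.05]
    - [0,0,0]
    - [0,0,0]
    - [0,0,0]
    - [0,0,0]
    - [0,0,0]
    - [0,0,0]
    - [0,0,0]
  gripper: [1,1,1,1,1,1,1,-1]

```text
time: 30.2
tool_pos: [0.45, -0.1935, 0.213]
ee_rot: [-3.142, -0.001, -0.484]
wrist_force: [1.0, 0.2, 0.3]
width: 0.0893
finger_force: 0.0
```

Call:
play_rows:
  translation:
    - [0,0,0]
    - [0,0,0]
    - [0,0,0]
    - [0,0,0]
    - [0,0,0]
    - [0,0,0]
  twist:
    - [0,0,0]
    - [0,0,0]
    - [0,0,0]
    - [0,0,0]
    - [0,0,0]
    - [0,0,0]
  gripper: [-1,-1,-1,-1,-1,-1]

```text
time: 30.8
tool_pos: [0.4498, -0.1936, 0.213]
ee_rot: [-3.141, -0.001, -0.484]
wrist_force: [-0.2, 0.1, 4.3]
width: 0.0597
finger_force: 30.0
```

```bash
python3 - <<'E'
from h import *
plan((.5965,.2165,.41),.03)
E
```

```text
twist z units -5.14 shift units [  3.97 -10.14  -4.92] yaw 0.03 j6 1.53 rpy [-3.141e+00 -1.000e-03 -4.840e-01] pos [ 0.4498 -0.1936  0.213 ] t 30.8
```

Call:
play_rows:
  translation:
    - [0,0,-0.3]
    - [0,0,-0.6]
    - [0,0,-0.7]
    - [0,0,-0.8]
    - [0,0,-0.8]
    - [0,0,-0.7]
    - [0,0,-0.6]
    - [0,0,-0.42]
  twist:
    - [0,0,0]
    - [0,0,-0.5]
    - [0,0,-0.8]
    - [0,0,-0.9]
    - [0,0,-0.9]
    - [0,0,-0.9]
    - [0,0,-0.74]
    - [0,0,-0.4]
  gripper: [-1,-1,-1,-1,-1,-1,-1,-1]

```text
time: 31.6
tool_pos: [0.4493, -0.1934, 0.4114]
ee_rot: [3.14, -0.002, 0.032]
wrist_force: [0.3, 0.7, -2.0]
width: 0.0599
finger_force: 29.9
```

Call:
play_rows:
  translation:
    - [0.1,-0.25,0]
    - [0.18,-0.45,0]
    - [0.25,-0.64,0]
    - [0.28,-0.71,0]
    - [0.29,-0.74,0]
    - [0.29,-0.74,0]
    - [0.29,-0.74,0]
    - [0.29,-0.74,0]
  twist:
    - [0,0,0]
    - [0,0,0]
    - [0,0,0]
    - [0,0,0]
    - [0,0,0]
    - [0,0,0]
    - [0,0,0]
    - [0,0,0]
  gripper: [-1,-1,-1,-1,-1,-1,-1,-1]

```text
time: 32.4
tool_pos: [0.5222, 0.0112, 0.4074]
ee_rot: [-3.141, 0.003, 0.029]
wrist_force: [-0.3, 0.2, -1.1]
width: 0.0594
finger_force: 29.9
```

Call:
play_rows:
  translation:
    - [0.29,-0.74,0]
    - [0.29,-0.74,0]
    - [0.29,-0.74,0]
    - [0.29,-0.74,0]
    - [0.28,-0.72,0]
    - [0.24,-0.62,0]
    - [0.19,-0.5,0]
    - [0.13,-0.35,0]
  twist:
    - [0,0,0]
    - [0,0,0]
    - [0,0,0]
    - [0,0,0]
    - [0,0,0]
    - [0,0,0]
    - [0,0,0]
    - [0,0,0]
  gripper: [-1,-1,-1,-1,-1,-1,-1,-1]

```text
time: 33.2
tool_pos: [0.5959, 0.2196, 0.4069]
ee_rot: [3.141, 0.004, 0.031]
wrist_force: [0.8, -0.8, -2.0]
width: 0.0597
finger_force: 29.9
```

Call:
play_rows:
  translation:
    - [0,0,0]
    - [0,0,0]
    - [0,0,0]
    - [0,0,0]
    - [0,0,0]
    - [0,0,0]
  twist:
    - [0,0,0]
    - [0,0,0]
    - [0,0,0]
    - [0,0,0]
    - [0,0,0]
    - [0,0,0]
  gripper: [-1,-1,-1,-1,-1,-1]

```text
time: 33.8
tool_pos: [0.5961, 0.2169, 0.4094]
ee_rot: [-3.141, -0.0, 0.029]
wrist_force: [0.3, -0.3, -1.8]
width: 0.0596
finger_force: 29.9
```

```bash
python3 - <<'E'
from h import *
plan((.5965,.2165,.309),.03)
im=robot.snapshot("wrist"); cv2.imwrite("pics/w5.png",im[:,:,::-1])
E
```

```text
twist z units -0.01 shift units [0.01 0.01 2.51] yaw 0.03 j6 1.8 rpy [-3.141 -0.     0.029] pos [0.5961 0.2169 0.4094] t 33.8
```

View pics/w5.png

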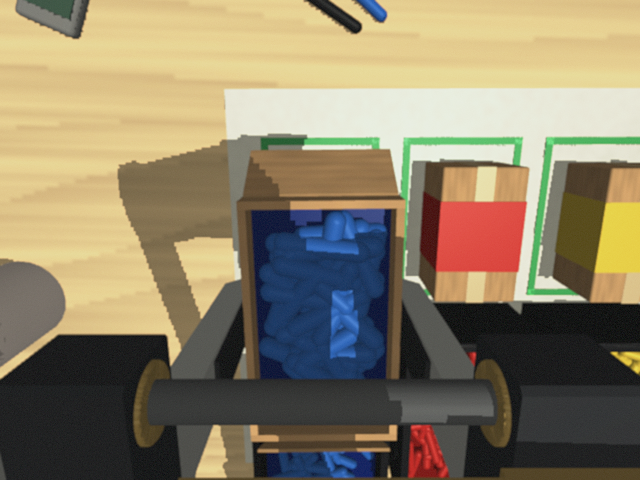

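The opened carton is level over the blue stack. Red (475,235) and yellow (600,235) stand inside their bays. I lower it gently.

Call:
play_rows:
  translation:
    - [0,0,0.4]
    - [0,0,0.5]
    - [0,0,0.5]
    - [0,0,0.4]
    - [0,0,0.3]
    - [0,0,0.2]
    - [0,0,0.12]
    - [0,0,0]
  twist:
    - [0,0,0]
    - [0,0,0]
    - [0,0,0]
    - [0,0,0]
    - [0,0,0]
    - [0,0,0]
    - [0,0,0]
    - [0,0,0]
  gripper: [-1,-1,-1,-1,-1,-1,-1,-1]

```text
time: 34.65
tool_pos: [0.5961, 0.2174, 0.312]
ee_rot: [3.142, 0.001, 0.03]
wrist_force: [0.2, -0.6, -0.8]
width: 0.0599
finger_force: 29.9
```

Call:
play_rows:
  translation:
    - [0,0,0.04]
    - [0,0,0]
    - [0,0,0]
  twist:
    - [0,0,0]
    - [0,0,0]
    - [0,0,0]
  gripper: [-1,-1,-1]

```text
time: 34.95
tool_pos: [0.5963, 0.2175, 0.3114]
ee_rot: [-3.141, -0.001, 0.03]
wrist_force: [-0.3, -0.8, -0.6]
width: 0.0597
finger_force: 29.9
```

Call:
play_rows:
  translation:
    - [0,0,0.04]
    - [0,0,0]
    - [0,0,0]
  twist:
    - [0,0,0]
    - [0,0,0]
    - [0,0,0]
  gripper: [-1,-1,-1]

```text
time: 35.25
tool_pos: [0.5961, 0.2174, 0.3091]
ee_rot: [-3.142, 0.0, 0.03]
wrist_force: [-0.6, -0.2, -1.9]
width: 0.0598
finger_force: 29.9
```

Call:
play_rows:
  translation:
    - [0,0,0.03]
    - [0,0,0]
    - [0,0,0]
  twist:
    - [0,0,0]
    - [0,0,0]
    - [0,0,0]
  gripper: [-1,-1,-1]

```text
time: 35.55
tool_pos: [0.5962, 0.2175, 0.3081]
ee_rot: [-3.141, -0.0, 0.03]
wrist_force: [-0.0, 0.2, -0.1]
width: 0.0601
finger_force: 30.0
```

Call:
play_rows:
  translation:
    - [0,0,0]
    - [0,0,0]
    - [0,0,0]
    - [0,0,0]
    - [0,0,-0.3]
    - [0,0,-0.6]
    - [0,0,-0.9]
    - [0,0,-0.9]
  twist:
    - [0,0,0]
    - [0,0,0]
    - [0,0,0]
    - [0,0,0]
    - [0,0,0]
    - [0,0,0]
    - [0,0,0]
    - [0,0,0]
  gripper: [0.4,0.6,0.6,0.6,0.6,0.6,0.6,0.6]

```text
time: 36.35
tool_pos: [0.5959, 0.2174, 0.4175]
ee_rot: [3.142, 0.0, 0.03]
wrist_force: [0.2, -1.3, 0.5]
width: 0.0749
finger_force: 0.0
```

Call:
play_rows:
  translation:
    - [-0.6,0,-0.3]
    - [-0.8,0,0]
    - [-0.8,0,0]
    - [-0.8,0,0]
    - [-0.8,0,0]
    - [-0.8,0,0]
    - [0,0,0]
    - [0,0,0]
  twist:
    - [0,0,0]
    - [0,0,0]
    - [0,0,0]
    - [0,0,0]
    - [0,0,0]
    - [0,0,0]
    - [0,0,0]
    - [0,0,0]
  gripper: [0.6,1,1,1,1,1,1,1]

```text
time: 37.15
tool_pos: [0.4118, 0.212, 0.4293]
ee_rot: [-3.141, -0.003, 0.03]
wrist_force: [-0.2, -0.4, 0.3]
width: 0.0942
finger_force: 0.0
```

```bash
python3 - <<'E'
from h import *
im=robot.snapshot("wrist"); cv2.imwrite("pics/w6.png",im[:,:,::-1])
im=robot.snapshot("scene"); cv2.imwrite("pics/s6.png",cv2.resize(im[130:330,220:460,::-1],None,fx=3,fy=3,interpolation=cv2.INTER_CUBIC))
im=robot.snapshot("top"); cv2.imwrite("pics/t6.png",cv2.resize(im[165:295,210:345,::-1],None,fx=4,fy=4,interpolation=cv2.INTER_CUBIC))
E
```

```text
(no output)
```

View pics/s6.png

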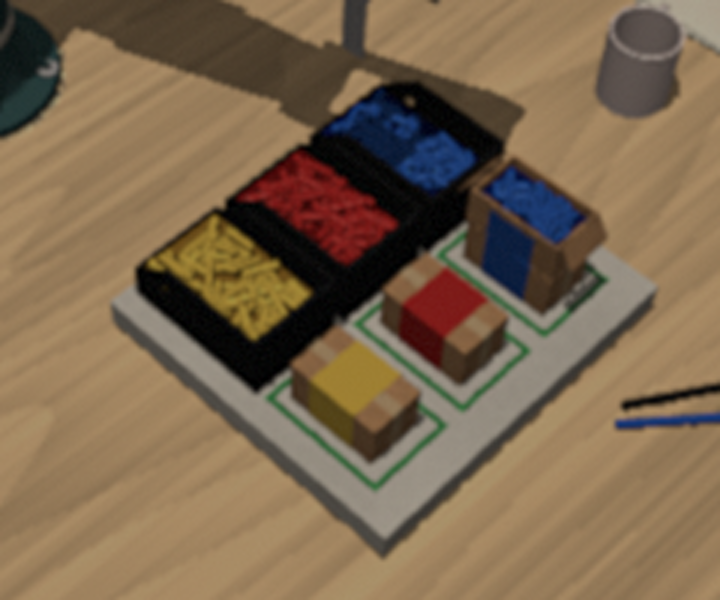

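View pics/w6.png

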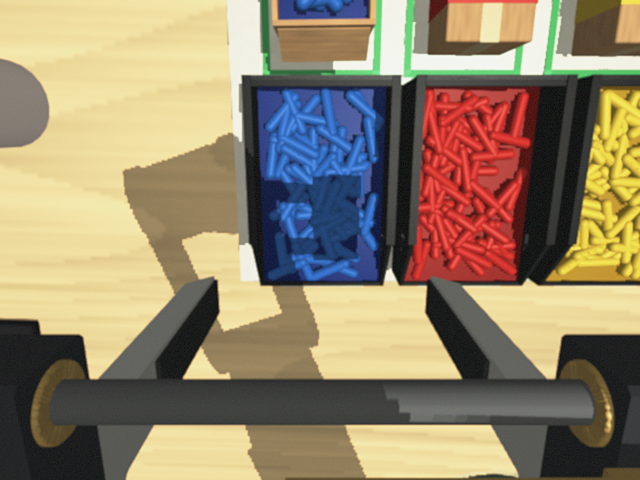

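View pics/t6.png

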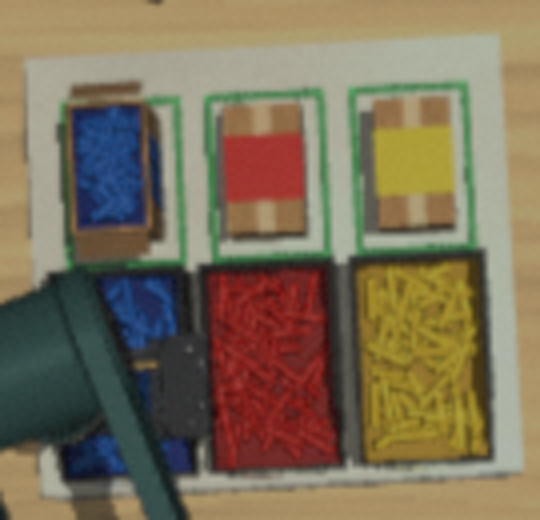

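The scene crop shows red (445,315) and yellow (358,392) inside their tapes. The opened carton sits squarely on the blue one (535,235), with its side patches in line. The bins are unmoved and the gripper is clear, so I hand in.

```bash
python3 -c "
from bench import robot
print(robot.close_job())"
```

```text
the job is handed in; nothing more can be done
None
```

I put each sealed carton in the green bay behind the bin of its own colour, set the opened blue carton upright on the sealed blue one, and handed the job in at about 37 s with the gripper clear; no result came back.

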